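# Snap the bearing cover into a conveyor roller

## Task

Take the seating tool out of its tray, fit its hollow end over the stub of the bearing cover that sits loosely in the top of the conveyor roller, and press the cover squarely down until it clicks fully home, its flange flush on the roller's rim. Press gently, never with more than 25 N, and touch the cover only with the tool. Then stand the tool upright back in its tray, let go, and leave the other things where they are.

Things in the scene. Friction and masses are not known exactly. Their poses are not given: they have to be found in the camera images.
- tool_mid (a point): Seating tool's centre, half-way up (56 mm above its foot). Upright driver 112 mm tall, 0.25 to 0.45 kg: the lower 34 mm is a steel sleeve 42 mm across; above it, from 34 to 112 mm, a plain wooden handle, a smooth cylinder 28 mm across, gripped from above. It starts standing in its tray. z points up its axis, foot to handle.
- tool_foot (a point): Centre of the seating tool's lower end face: the mouth of its blind bore, 17 mm across and 34 mm deep, which slips over the cover's stub; the ring-shaped face around the bore then bears on the cover's flange.
- tray_in (a point): Tool tray, centre of its inner floor, 6 mm above the bench. A fixed, open square aluminium tray, 90 mm outside, 78 mm inside, rim 12 mm above the bench.
- cover_flange (a point): Bearing cover (120 g, white plastic), centre of the upper face of its round flange, 49 mm across, 4 mm thick. A 12 mm stub with a conical tip stands 16 mm up from here, a skirt with a snap ridge is below. It starts upright in the roller's mouth, this point about 15 mm above the rim; fully home it is 4 mm above the rim. z: up along the stub.
- mouth (a point): Centre of the roller's upper rim; z is the roller's axis, up. Upright metal tube 52 mm across, 44 mm inside, rim 154 mm above the bench at the start. Four sprung tabs in the mouth hold the cover back: the push needed rises as it goes in to a peak of about 8 to 17 N, differing from run to run; then it snaps the last 4 or 5 mm home by itself and the push drops by 3 N or more.
- stand: Fixed steel stand that holds the roller: base 120 mm square, 20 mm thick, with a round collar 72 mm across, 62 mm high; origin at the centre of its underside, on the roller's axis. The roller rests in it on its own sprung axle: above a push of about 2 N it sinks about 1.2 mm per N, at most 22 mm (then a hard stop), and rises again when released.
- carton: Bystander: closed cardboard carton 80 x 100 x 60 mm; origin at the centre of its underside.
- bottle: Bystander: white plastic bottle with black cap, 60 mm across, 140 mm tall; origin at the centre of its underside.
- tape: Bystander: ring-shaped cardboard core lying flat, 100 mm across, 48 mm high; origin at the centre of its underside.
Not all that is in view belongs to the job. What is shaped like the part that bears tool_mid but green is not meant.

How it is judged (in metres and radians):
On the way, in this order (a step that is already met when the one before it is completed fails the run):
1. the tool's sleeve is over the stub and its end face bears on the flange of the cover, which is not home yet (distance between tool_foot and cover_flange below 0.0045 m and contact force between tool and cover above 0.5 N and not (z of cover_flange in the frame of mouth below 0.0055 m and horizontal distance between cover_flange and mouth below 0.003 m and angle between the z axis of cover_flange and the z axis of mouth, either way round below 0.06 rad)), for 0.04 s.
2. the cover is home in the roller, with the tool still on it (z of cover_flange in the frame of mouth below 0.0055 m and horizontal distance between cover_flange and mouth below 0.003 m and angle between the z axis of cover_flange and the z axis of mouth, either way round below 0.06 rad and distance between tool_foot and cover_flange below 0.01 m), for 0.1 s.
At the end, for the whole second after the job is handed in: The cover is home: its flange's upper face less than 5.5 mm above the roller's rim (4 mm when flush), within 3 mm of the roller's axis and 0.06 rad of square. The tool stands upright (within 0.1 rad) on the floor of its tray, within 30 mm of its centre. All is released and at rest (z of cover_flange in the frame of mouth below 0.0055 m and horizontal distance between cover_flange and mouth below 0.003 m and angle between the z axis of cover_flange and the z axis of mouth, either way round below 0.06 rad and horizontal distance between tool_foot and tray_in below 0.03 m and z of tool_foot in the frame of tray_in below 0.004 m and angle between tool_mid's own z axis and vertical below 0.1 rad and linear speed of each of tool, cover below 0.02 m/s); the robot touches nothing.
It fails at once if the tool presses the cover with more than 25 N (contact force between tool and cover above 25 N).
It fails at once if the robot itself touches the cover (contact force between any of the fingers, the arm and cover above 0.5 N).
It fails at once if the tool leans by more than 0.2 rad while it presses the cover (contact force between tool and cover above 3 N and angle between tool_mid's own z axis and vertical above 0.2 rad).
It fails at once if a bystander is moved by more than 20 mm (distance of any of carton, bottle, tape from where it was at the start of the episode above 0.02 m).
It also fails if it takes over 67 s, if anything falls off the work surface, if the arm or the gripper's body presses on something with over 40 N, if the wrist force passes 120 N, or if a joint passes its speed limit or range.

## Robot

A 7-joint arm with a two-finger parallel gripper is mounted at the origin on the work surface. World frame = base frame: x ahead of the robot, y to its left, z up, the work surface at z = 0. Lengths are in mm, angles in rad, forces in N, time in s.
With the tool pointing down it reaches from about 350 to 900 mm from the base axis. Payload 7.2 kg.
Tool frame: the origin (TCP) lies at the very end of the fingers, on their centre line; the grasp point (between the pads) lies 19 mm behind it; x points along the fingers, z is the direction in which the jaws open and shut, and the axes are right-handed (so a half turn about x gives the same grasp; the last joint's range is limited). The gripper opens to 88 mm and grips with 3 to 60 N. Pads are 20 mm wide; open, the fingers measure 115 mm over their backs; the gripper's body (75 mm by 178 mm) begins 61 mm behind the grasp point.
Start: joints at [-1.333, 0.411, -0.013, 1.596, 0.006, 1.134, -0.082], TCP at [188.17, 596.004, 222.653] pointing down, gripper open.
Joint ranges: [-2.95, 2.95], [-0.29, 1.99], [-1.47, 1.44], [0.14, 2.54], [-1.03, 4.17], [0.13, 1.85], [-2.86, 2.86]. Speed limits (rad/s): [2.39, 2.39, 3.01, 3.01, 3.14, 3.14, 3.14].

## Interface

Orientations are given as a rotation vector (axis times angle).
In Python, from rig import get_state, snapshot, close_job gives the robot as it stands.
- The arm moves only by the tool play_rows, never from a script. Its argument "steps" is a list that holds one entry, the list of rows, each a list of 7 numbers: the shift along the world's x, y, z in m, then the turn, a rotation vector about the world's x, y, z in rad, then the finger opening in m, from 0 to 0.0878. A call has 1 to 5 rows; each row shifts and turns the commanded pose from where the row before left it; what a row does not reach is not made up. A row lasts 1/8 s, in which the tool goes at most 62.5 mm and 10.7 degrees, less where a joint would pass 70% of its speed; a pose out of reach is approached as far as the arm can. A call is refused whole if a number of a shift passes 0.0625 or a number of a turn 0.188, either way. A call with a gripper value outside its range is refused whole. The fingers move at their own pace and stop on an object; the grip force is fixed at half the most. Time passes only in rows, so rows that do not move let the fingers close. It gives the time, the measured TCP pose, the force and the opening at its end, in the units of the state.
- get_state(): the state, without advancing time (a new reading comes with each control period).
- snapshot(name): name is "scene" or "top" or "wrist"; returns a dict with "pixels" (400x640x3 uint8, blue, green, red), "range_z" (400x640 float32, mm along the optical axis (not along the pixel's ray), 0 where there is no reading), "fx", "fy", "cx", "cy" (pixels), "dist_coeffs" ([k1, k2, p1, p2, k3] as OpenCV has them; the pictures are not rectified), "R" (3x3) and "t" (3): a world point X has camera coordinates R X + t; the wrist camera has in their place "mount" (4x4, takes a point from camera to tool coordinates, whose origin is the TCP and whose axes are the tool frame's). Camera axes: x right, y down, z forward; pixel columns grow to the right and rows downward; lengths in mm; the calibration is good to about 2 mm. A picture is of the moment at which its call begins: read the wrist's pose just before it.
- close_job(): hands the job in, once; it reports no verdict.
The state is a dict: "clock": time; "qpos": joint angles; "qvel": joint speeds; "joint_efforts": joint torques, N m; "eef_pos": TCP position; "ee_rot": TCP orientation; "contact_force": force on the tool from outside, world axes, zero at the start; "moment": the same for the moment, N m; "finger_gap": finger opening in mm.
Only numpy, scipy, OpenCV 4.12 (cv2) and the standard library are available. Lean on these libraries where they do the work, as an engineer would, in place of code of your own. Each camera call takes 0.05 s, during which the arm holds its last target.

## Working session

There is one attempt and no reset: what is moved stays moved. The work goes in short steps, Python scripts to look and compute and a tool call to move; the robot and the scene stay as the last step left them, time stands still between calls to the robot, and variables do not carry over. Pictures are saved under pics/ and viewed, and the job is handed in when it is done.

Besides the shell and the picture viewer there is one more tool, called after "Request:" as name(argument=value, ...), one argument or row to a line, values as JSON. play_rows: Moves the arm, as the interface text tells. Its arguments: {"type":"object","properties":{"steps":{"type":"array","items":{"type":"array","items":{"type":"array","items":{"type":"number"}}}}},"required":["steps"]}

```bash
ls; mkdir -p pics; cat > h.py <<'E'
import numpy as np, cv2
from rig import get_state, snapshot
from scipy.spatial.transform import Rotation as Ro
def cloud(s, st=None):
    K=np.array([[s['fx'],0,s['cx']],[0,s['fy'],s['cy']],[0,0,1]],float)
    h,w=s['range_z'].shape
    u,v=np.meshgrid(np.arange(w),np.arange(h))
    p=cv2.undistortPoints(np.stack([u,v],-1).reshape(-1,1,2).astype(float),K,np.array(s['dist_coeffs'],float)).reshape(h,w,2)
    z=s['range_z'].astype(float)
    C=np.dstack([p[...,0]*z,p[...,1]*z,z])
    if 'R' in s and s.get('R') is not None:
        return (C-np.array(s['t']).reshape(3))@np.array(s['R'])
    M=np.array(s['mount']); T=C@M[:3,:3].T+M[:3,3]
    return T@Ro.from_rotvec(st['ee_rot']).as_matrix().T+np.array(st['eef_pos'])
E
python3 - <<'E'
from h import *
st=get_state(); print(st)
for n in ['scene','top','wrist']:
    s=snapshot(n); cv2.imwrite(f'pics/{n}0.png',s['pixels']); print(n,[ (k,np.round(v,3).tolist()) for k,v in s.items() if k not in('pixels','range_z')])
    np.savez(f'{n}0.npz',c=cloud(s,st),p=s['pixels'])
E
```

```text
pics
{'clock': 0.0, 'qpos': array([-1.33318168,  0.41193254, -0.01270281,  1.59700337,  0.00556695,
        1.13423556, -0.08219049]), 'qvel': array([-3.80385274e-04,  4.02284964e-04,  1.02383637e-04, -7.95898282e-05,
        8.33490319e-04, -3.59536078e-04, -1.57807638e-04]), 'joint_efforts': array([ 3.36452867e-04, -5.87954307e+01,  6.41337689e-01, -2.91063112e+01,
       -5.39477100e-02,  1.83932029e-02,  1.45688009e-04]), 'eef_pos': array([188.06060112, 595.54548922, 221.8053929 ]), 'ee_rot': array([-0.98202263,  1.33971497,  0.98039996]), 'contact_force': array([-0.29172349, -0.17088665, -0.38564307]), 'moment': array([0.04909109, 0.04212138, 0.00310002]), 'finger_gap': 87.82049638350655}
scene [('fx', 389.974), ('fy', 389.974), ('cx', 319.979), ('cy', 202.674), ('dist_coeffs', [-0.018, 0.0, 0.0, 0.0, 0.0]), ('R', [[-0.703, 0.711, -0.004], [0.539, 0.529, -0.655], [-0.463, -0.463, -0.755]]), ('t', [426.54, -237.0, 1587.454])]
top [('fx', 387.984), ('fy', 387.984), ('cx', 317.026), ('cy', 201.305), ('dist_coeffs', [-0.016, 0.0, 0.0, 0.0, 0.0]), ('R', [[-0.012, -1.0, -0.002], [-0.998, 0.012, -0.06], [0.06, 0.002, -0.998]]), ('t', [3.584, 590.36, 1096.525])]
wrist [('fx', 289.635), ('fy', 289.635), ('cx', 317.628), ('cy', 200.057), ('dist_coeffs', [-0.002, 0.0, 0.0, 0.0, 0.0]), ('mount', [[0.0, -0.271, 0.963, -162.543], [-0.0, -0.963, -0.271, 73.192], [1.0, -0.0, -0.0, 0.186], [0.0, 0.0, 0.0, 1.0]])]
```

View pics/scene0.png

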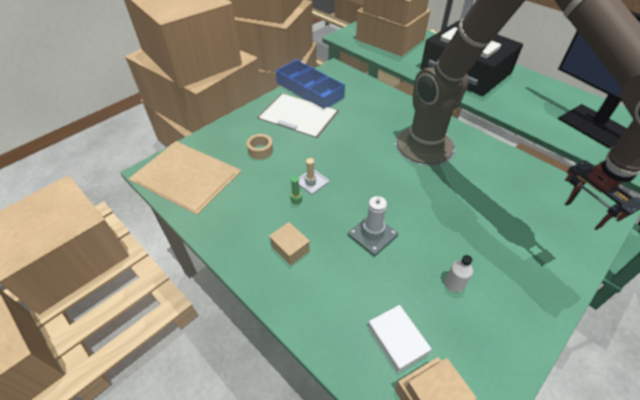

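View pics/top0.png

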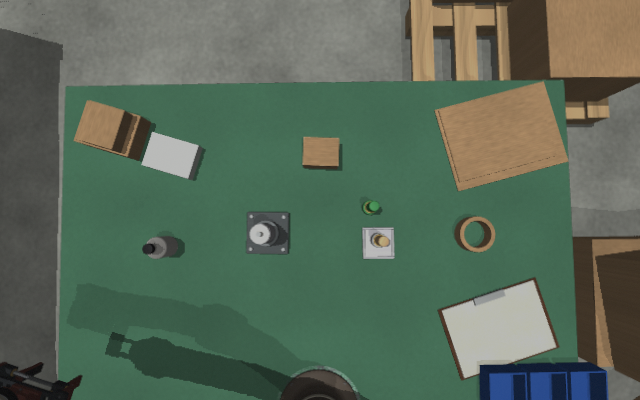

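View pics/wrist0.png

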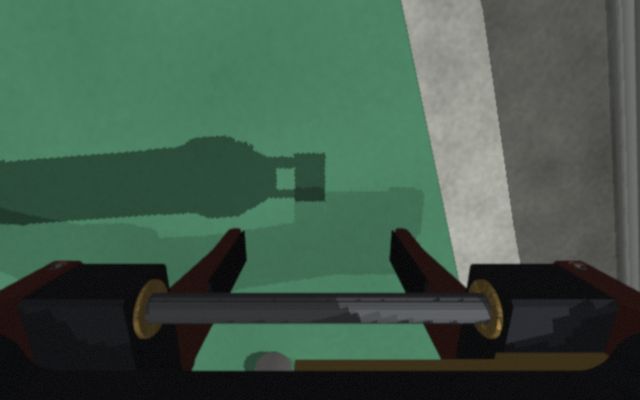

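The top view shows the wooden-handled tool in its tray at (381,240), with the green look-alike at (372,207). The roller and its cover are at (263,233), the carton at (321,152), the bottle at (155,248) and the tape at (476,234). Next I'll measure them.

```bash
python3 - <<'E'
from h import *
for n in ['top','scene']:
    d=np.load(n+'0.npz'); c=d['c'];p=d['p'].astype(int)
    print(n,'bench z',np.median(c[...,2][(abs(c[...,0]-450)<60)&(abs(c[...,1])<200)]))
    # blobs above bench by height
    m=((c[...,2]>9)&(c[...,2]<200)&(c[...,0]>250)&(c[...,0]<800)&(abs(c[...,1])<450)).astype(np.uint8)
    k,l,s,ce=cv2.connectedComponentsWithStats(m)
    for i in range(1,k):
        if s[i,4]<15: continue
        q=c[l==i]; print(s[i].tolist(),'min',q.min(0).round(),'max',q.max(0).round())
        t=q[q[:,2]>np.percentile(q[:,2],98)-5]; print('   top mean',t.mean(0).round(1),len(t))
        for lo,hi in [(10,20),(20,40),(40,70),(70,100),(100,115),(115,150),(150,162),(162,172),(172,200)]:
            b=q[(q[:,2]>=lo)&(q[:,2]<hi)]
            if len(b)>2: print('     ',lo,hi,len(b),b.min(0).round(1)[:2],b.max(0).round(1)[:2])
E
```

```text
top bench z -0.2540358365260891
[157, 134, 45, 46, 1435] min [659. 332.   9.] max [788. 450.  46.]
   top mean [725.  398.3  40.5] 764
      10 20 44 [660.1 332.9] [753.6 446.6]
      20 40 953 [659.2 332.2] [787.6 450. ]
      40 70 434 [659.6 335.6] [786.3 449.8]
[303, 137, 37, 32, 1101] min [685. -67.  11.] max [769.  35.  64.]
   top mean [727.7 -15.   59.9] 649
      10 20 17 [685.7 -59.5] [690.5  32.8]
      20 40 37 [685.6 -62.4] [690.4  35. ]
      40 70 1047 [685.2 -67.3] [769.2  34.2]
[363, 200, 17, 15, 196] min [ 552. -171.   10.] max [ 591. -134.  115.]
   top mean [ 571.1 -154.3  112.1] 46
      10 20 3 [ 552.2 -146.7] [ 563.9 -135.7]
      20 40 72 [ 551.6 -170.6] [ 591.5 -133.9]
      40 70 15 [ 559.  -148.7] [ 582.2 -140.8]
      70 100 14 [ 558. -153.] [ 583.1 -140.7]
      100 115 86 [ 557.6 -167.6] [ 584.3 -140.8]
      115 150 5 [ 567.6 -163.3] [ 578.2 -150.4]
[247, 212, 42, 43, 1755] min [441.  80.  13.] max [562. 198. 187.]
   top mean [502.1 139.2 169.2] 256
      10 20 845 [441.  80.] [562.  198.3]
      20 40 333 [444.1  80. ] [562.  197.3]
      40 70 171 [4
[... 3408 characters left out ...]
772.8  35.2]
      20 40 123 [693.4 -62.6] [773.3  36.7]
      40 70 796 [688.8 -66.4] [774.1  36.7]
[445, 255, 28, 37, 553] min [449. 403.   9.] max [500. 450. 142.]
   top mean [469.3 431.7 138.3] 73
      10 20 24 [481.3 404.7] [498.7 449.9]
      20 40 61 [478.4 403.1] [499.  449.6]
      40 70 96 [478.  403.2] [500.2 449.9]
      70 100 165 [449. 403.] [499.7 449.9]
      100 115 94 [456.5 411.9] [488.5 450. ]
      115 150 110 [452.4 418.4] [482.1 445.1]
[368, 306, 52, 60, 1626] min [661. 333.   9.] max [792. 450.  45.]
   top mean [728.3 398.6  39.5] 1112
      10 20 56 [755.7 333.8] [790.8 449.6]
      20 40 1193 [661.5 333.3] [791.9 450. ]
      40 70 374 [663.7 337.6] [790.6 449.8]
```

```bash
python3 - <<'E'
from h import *
st=get_state(); R=Ro.from_rotvec(st['ee_rot']).as_matrix(); print(R.round(3))
for zz in ([0,1,0],[0,-1,0]):
    x=np.array([0,0,-1.]);z=np.array(zz,float);y=np.cross(z,x)
    T=np.c_[x,y,z]; print(zz,Ro.from_matrix(T@R.T).as_rotvec().round(4), Ro.from_matrix(T).as_rotvec())
E
```

```text
[[-0.    -0.954  0.301]
 [-0.001  0.301  0.954]
 [-1.    -0.    -0.001]]
[0, 1, 0] [ 1.200e-03 -1.000e-04  3.058e-01] [-1.20919958  1.20919958  1.20919958]
[0, -1, 0] [-1.0000e-04 -1.8000e-03 -2.8358e+00] [ 1.20919958  1.20919958 -1.20919958]
```

Request:
play_rows(
  steps=[
    [[0.02,-0.02,0.04,0,0,0.1,0.0878],[0.04,-0.04,0.04,0,0,0.1,0.0878],[0.05,-0.05,0,0,0,0.106,0.0878],[0.05,-0.05,0,0,0,0,0.0878],[0.05,-0.05,0,0,0,0,0.0878]],
  ],
)

```text
clock: 0.78
eef_pos: [378.0, 405.6, 298.8]
ee_rot: [-1.209, 1.209, 1.209]
contact_force: [0.4, -0.0, -1.2]
finger_gap: 88.0
```

Request:
play_rows(
  steps=[
    [[0.04,-0.05,0,0,0,0,0.0878],[0.04,-0.05,0,0,0,0,0.0878],[0.02,-0.05,0,0,0,0,0.0878],[0.005,-0.05,0,0,0,0,0.0878],[0,-0.046,0,0,0,0,0.0878]],
  ],
)

```text
clock: 1.4
eef_pos: [480.1, 161.5, 298.4]
ee_rot: [-1.209, 1.21, 1.208]
contact_force: [0.8, 0.9, 0.4]
finger_gap: 87.9
```

Request:
play_rows(
  steps=[
    [[0,0,0,0,0,0,0.0878],[0,0,0,0,0,0,0.0878],[0,0,0,0,0,0,0.0878]],
  ],
)

```text
clock: 1.78
eef_pos: [479.7, 165.2, 298.5]
ee_rot: [-1.211, 1.208, 1.211]
contact_force: [-0.0, -0.3, -0.5]
finger_gap: 87.6
```

```bash
cat > wr.py <<'E'
import sys
from h import *
n=sys.argv[1]
st=get_state(); s=snapshot('wrist'); cv2.imwrite(f'pics/w{n}.png',s['pixels'])
np.savez(f'w{n}.npz',c=cloud(s,st),p=s['pixels']); print(st['clock'],st['eef_pos'],st['contact_force'],abs(st['qvel']).max(),st['qpos'].round(2))
E
python3 wr.py 1
```

```text
1.775 [479.66669174 165.24499383 298.52791456] [-0.04231064 -0.3096219  -0.46196523] 0.004835359932998098 [-0.61  0.14  0.2   1.78 -0.03  1.22  1.18]
```

View pics/w1.png

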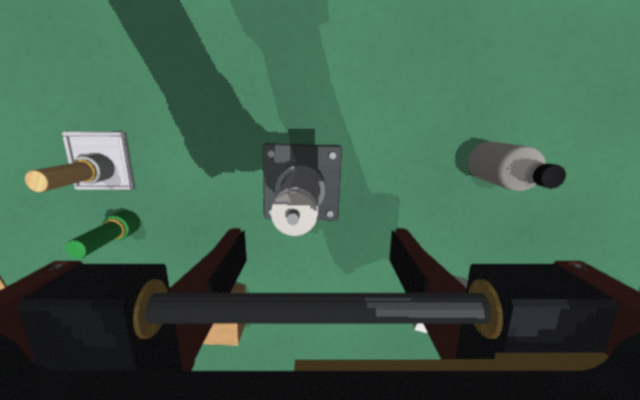

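The wrist view shows the white cover at (293,217), with its stub at (293,214), centred between the fingers. The tool is at left, with its handle top at (37,181). I'll measure the cover and roller.

```bash
cat > fit.py <<'E'
from h import *
def circ(P):
    A=np.c_[2*P,np.ones(len(P))]; s=np.linalg.lstsq(A,(P**2).sum(1),rcond=None)[0]
    return s[:2],np.sqrt(s[2]+s[:2]@s[:2])
E
python3 - <<'E'
from h import *; from fit import circ
d=np.load('w1.npz');c=d['c'];p=d['p'].astype(int)
m=(np.hypot(c[...,0]-503,c[...,1]-140)<45)
for lo,hi in[(15,25),(55,70),(140,160),(160,175),(175,195)]:
    k=m&(c[...,2]>lo)&(c[...,2]<hi); q=c[k]
    if len(q): print(lo,hi,len(q),'med',np.median(q,0).round(1),'mid',((q.min(0)+q.max(0))/2).round(1),'size',np.ptp(q,0).round(1))
k=m&(c[...,2]>162)&(c[...,2]<175); q=c[k]
hull=cv2.convexHull(q[:,:2].astype(np.float32)).reshape(-1,2); print('flange circ',circ(hull))
A=np.c_[q[:,:2]-q[:,:2].mean(0),np.ones(len(q))]; print('plane',np.linalg.lstsq(A,q[:,2],rcond=None)[0])
# stand base
k=(c[...,2]>16)&(c[...,2]<25)&(np.hypot(c[...,0]-503,c[...,1]-140)<100); q=c[k]
print('base',cv2.minAreaRect(q[:,:2].astype(np.float32)))
m=(np.hypot(c[...,0]-480,c[...,1]+174)<60)
q=c[m&(c[...,2]>112)&(c[...,2]<125)]; print('tooltop',len(q),q.mean(0),((q.min(0)+q.max(0))/2),np.ptp(q,0))
q=c[m&(c[...,2]>9)&(c[...,2]<16)]; print('rim',len(q),cv2.minAreaRect(q[:,:2].astype(np.float32)))
np.savetxt('/dev/null',[0])
for y in range(205,232,2): print(y, c[y,280:308:2,2].round(0).astype(int))
E
```

```text
15 25 663 med [477.8 150.3  20.8] mid [496.6 139.8  21.6] size [77.2 89.   6.1]
55 70 571 med [483.8 146.2  62.5] mid [497.9 139.2  62.6] size [58.8 69.8 14.7]
140 160 296 med [483.4 144.8 153.9] mid [494.4 139.6 148.4] size [31.8 49.7 16.4]
160 175 1458 med [501.8 140.4 169.2] mid [504.1 139.4 169.9] size [48.9 48.  10.2]
175 195 150 med [502.9 139.8 185.4] mid [504.2 139.9 181.4] size [12.4 11.6 12.6]
flange circ (array([504.27000359, 139.50779622]), np.float64(24.34924688204929))
plane [ 3.59221174e-03 -9.77662578e-07  1.69209562e+02]
base ((504.5265197753906, 139.18382263183594), (120.22840881347656, 119.8998031616211), 88.49540710449219)
tooltop 483 [ 479.53778816 -172.63384548  117.80271598] [ 480.39844518 -174.40228628  116.32010523] [27.55073779 28.3031421   8.54371504]
rim 834 ((471.1339416503906, -178.87271118164062), (89.05529022216797, 91.72042846679688), 0.10157214850187302)
205 [168 169 170 170 169 168 170 168 169 168 171 170 170 170]
207 [169 169 168 169 169 170 170 170 169 170 170 169 168 169]
209 [169 170 169 169 169 169 169 169 168 169 169 170 170 168]
211 [168 169 169 169 168 175 176 176 173 169 169 169 168 171]
213 [169 169 169 169 175 182 183 183 180 174 169 168 169 170]
215 [170 170 170 169 186 187 187 185 185 181 169 169 168 170]
217 [168 170 169 169 185 185 185 184 185 185 169 169 170 169]
219 [169 168 168 169 185 186 186 186 185 186 169 169 171 169]
221 [169 169 169 171 185 186 186 185 185 185 169 168 168 168]
223 [171 170 169 169 186 187 186 186 186 169 169 169 170 170]
225 [168 169 169 170 169 169 186 186 171 168 168 169 171 169]
227 [169 169 169 168 170 169 169 170 170 169 169 169 168 169]
229 [169 169 169 169 170 170 170 170 169 169 170 169 168 169]
231 [169 168 169 169 169 169 170 169 170 169 169 169 169 169]
```

Request:
play_rows(
  steps=[
    [[0,-0.03,0,0,0,0,0.0878],[0,-0.06,0,0,0,0,0.0878],[0,-0.06,0,0,0,0,0.0878],[0,-0.06,0,0,0,0,0.0878],[0,-0.06,-0.02,0,0,0,0.0878]],
  ],
)

```text
clock: 2.45
eef_pos: [481.0, -106.6, 279.9]
ee_rot: [-1.212, 1.206, 1.208]
contact_force: [0.9, -0.2, -0.2]
finger_gap: 87.8
```

Request:
play_rows(
  steps=[
    [[0,-0.05,-0.03,0,0,0,0.0878],[0,-0.02,-0.03,0,0,0,0.0878],[0,0,0,0,0,0,0.0878],[0,0,0,0,0,0,0.0878],[0,0,0,0,0,0,0.0878]],
  ],
)

```text
clock: 3.08
eef_pos: [481.0, -174.2, 220.1]
ee_rot: [-1.212, 1.206, 1.21]
contact_force: [0.0, 0.1, 0.6]
finger_gap: 87.6
```

```bash
python3 wr.py 2; python3 - <<'E'
from h import *; from fit import circ
d=np.load('w2.npz');c=d['c']
m=(np.hypot(c[...,0]-480,c[...,1]+174)<60)
q=c[m&(c[...,2]>113)&(c[...,2]<125)]; print('tooltop',len(q),q.mean(0),((q.min(0)+q.max(0))/2),np.ptp(q,0), circ(cv2.convexHull(q[:,:2].astype(np.float32)).reshape(-1,2)))
q=c[m&(c[...,2]>9)&(c[...,2]<16)]; print('rim',len(q),cv2.minAreaRect(q[:,:2].astype(np.float32)))
E
```

```text
3.075 [ 481.00474374 -174.22815596  220.12971361] [0.04529362 0.07586985 0.55934115] 0.0055748876916733945 [-0.15  0.23  0.48  1.9  -0.12  1.04  1.95]
tooltop 643 [ 479.22651033 -176.38844702  118.30876694] [ 480.14373832 -176.00810935  116.99555896] [27.05774706 26.83052079  7.86027331] (array([ 480.1133853 , -176.40413851]), np.float64(13.692109994073888))
rim 973 ((471.2252502441406, -178.93692016601562), (88.88301086425781, 89.89625549316406), 0.05568358302116394)
```

View pics/w2.png

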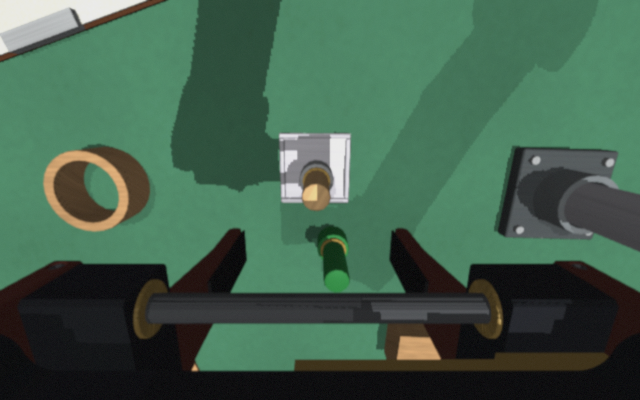

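The handle top is at (316,196), right under the TCP. It measures (480,-176), with the top at z 118, which agrees with the top camera. I'll descend to TCP z≈70 and grip.

Request:
play_rows(
  steps=[
    [[-0.001,-0.002,-0.03,0,0,0,0.0878],[0,0,-0.04,0,0,0,0.0878],[0,0,-0.04,0,0,0,0.0878],[0,0,-0.03,0,0,0,0.0878],[0,0,-0.01,0,0,0,0.0878]],
  ],
)

```text
clock: 3.75
eef_pos: [478.7, -176.6, 68.1]
ee_rot: [-1.209, 1.209, 1.212]
contact_force: [0.8, -0.1, 0.2]
finger_gap: 87.7
```

Request:
play_rows(
  steps=[
    [[0,0,0,0,0,0,0.0878],[0,0,0,0,0,0,0.02],[0,0,0,0,0,0,0.02],[0,0,0,0,0,0,0.02],[0,0,0,0,0,0,0.02]],
  ],
)

```text
clock: 4.38
eef_pos: [479.1, -177.6, 69.3]
ee_rot: [-1.21, 1.209, 1.209]
contact_force: [0.3, 0.7, 0.2]
finger_gap: 51.4
```

Request:
play_rows(
  steps=[
    [[0,0,0,0,0,0,0.02],[0,0,0,0,0,0,0.02],[0,0,0,0,0,0,0.02]],
  ],
)

```text
clock: 4.75
eef_pos: [478.9, -177.4, 68.9]
ee_rot: [-1.209, 1.209, 1.21]
contact_force: [0.1, 0.2, 0.2]
finger_gap: 27.5
```

Request:
play_rows(
  steps=[
    [[0,0,0,0,0,0,0.01],[0,0,0,0,0,0,0.01],[0,0,0.02,0,0,0,0.01],[0,0,0.03,0,0,0,0.01],[0,0,0.04,0,0,0,0.01]],
  ],
)

```text
clock: 5.38
eef_pos: [477.8, -177.4, 158.8]
ee_rot: [-1.208, 1.211, 1.212]
contact_force: [0.4, 1.1, -2.8]
finger_gap: 27.6
```

Request:
play_rows(
  steps=[
    [[0,0,0.05,0,0,0,0.01],[0,0,0.05,0,0,0,0.01],[0,0,0.05,0,0,0,0.01],[0,0,0,0,0,0,0.01],[0,0,0,0,0,0,0.01]],
  ],
)

```text
clock: 6.0
eef_pos: [478.2, -177.2, 307.7]
ee_rot: [-1.208, 1.21, 1.211]
contact_force: [-0.2, 0.5, -3.8]
finger_gap: 27.5
```

```bash
python3 wr.py 3; python3 - <<'E'
from h import *
for n in ['scene','top']:
    s=snapshot(n); cv2.imwrite(f'pics/{n}3.png',s['pixels']); np.savez(n+'3.npz',c=cloud(s),p=s['pixels'])
s=cv2.imread('pics/scene3.png')[80:260,230:460]; cv2.imwrite('pics/s3c.png',cv2.resize(s,None,fx=3,fy=3))
E
```

```text
6.0 [ 478.15185064 -177.24963434  307.68881494] [-0.23405429  0.45785545 -3.8112505 ] 0.020031593905667288 [-0.18  0.15  0.51  1.77 -0.07  1.24  1.92]
```

View pics/w3.png

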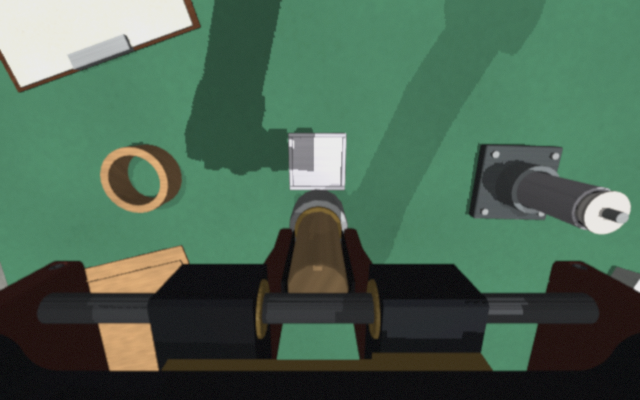

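View pics/s3c.png

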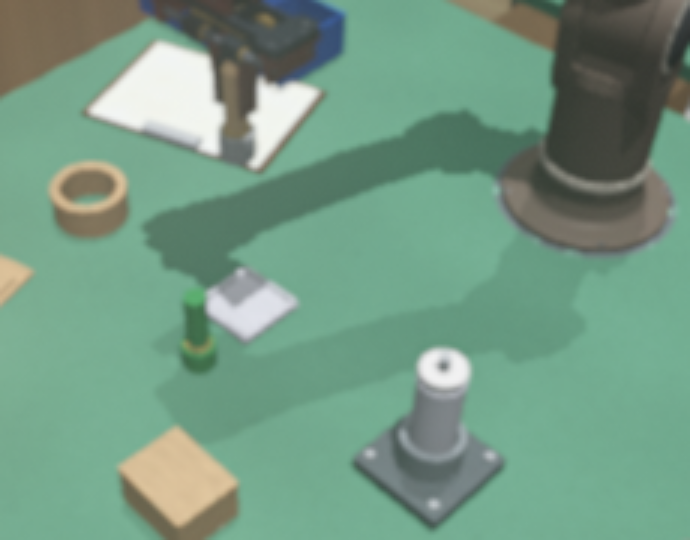

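The wrist view shows the handle held between the pads and the sleeve below it at (318,210). The tray is empty at (318,160). Next I'll measure the tool's tilt and offset in the hand.

```bash
cat > inhand.py <<'E'
from h import *
from scipy.optimize import least_squares
import sys
def fit(c,st,tcp):
    # tool-ish coords relative to TCP in world axes
    q=c.reshape(-1,3)-tcp
    q=q[(abs(q[:,0])<30)&(abs(q[:,1])<25)]
    out={}
    # handle between z -26..0 (below finger tips) ; sleeve -63..-29
    hd=q[(q[:,2]>-26)&(q[:,2]<-2)&(abs(q[:,1])<12)]
    sl=q[(q[:,2]>-62)&(q[:,2]<-31)]
    print('n',len(hd),len(sl))
    def f(p):
        x0,y0,a,b=p
        ax=np.array([a,b,1]);ax/=np.linalg.norm(ax)
        def r(P): 
            d=P-np.array([x0,y0,-30]); return np.linalg.norm(d-np.outer(d@ax,ax),axis=1)
        return np.r_[r(hd)-14,r(sl)-21]
    s=least_squares(f,[0,0,0,0],loss='soft_l1',f_scale=1)
    x0,y0,a,b=s.x
    print('at z-30: x0,y0',s.x[:2].round(2),'tilt',s.x[2:].round(4),'res',np.median(abs(f(s.x))).round(2),
      'foot rel TCP',(x0-33*a).round(2),(y0-33*b).round(2), 'foot minz',np.percentile(sl[:,2],[1,5]) if len(sl) else None)
    return s.x
E
python3 - <<'E'
from inhand import *
st=get_state(); t=np.array([478.15,-177.25,307.69])
for n in ['w3','scene3','top3']:
    print(n); fit(np.load(n+'.npz')['c'],st,t)
E
```

```text
w3
n 582 460
at z-30: x0,y0 [ 1.39 -0.07] tilt [-0.0033 -0.0037] res 0.22 foot rel TCP 1.5 0.05 foot minz [-59.88788062 -58.4992375 ]
scene3
n 41 108
at z-30: x0,y0 [ 0.52 -1.72] tilt [ 0.0201 -0.0143] res 1.08 foot rel TCP -0.14 -1.25 foot minz [-61.41407142 -59.97849724]
top3
n 0 19
at z-30: x0,y0 [-0.52  1.87] tilt [0.0315 0.0131] res 0.1 foot rel TCP -1.56 1.44 foot minz [-61.87583255 -61.83674034]
```

Request:
play_rows(
  steps=[
    [[0.005,0.03,0,0,0,0,0.01],[0.005,0.06,0,0,0,0,0.01],[0.005,0.06,0,0,0,0,0.01],[0.005,0.06,0,0,0,0,0.01],[0.005,0.06,0,0,0,0,0.01]],
  ],
)

```text
clock: 6.78
eef_pos: [503.4, 94.1, 307.8]
ee_rot: [-1.209, 1.211, 1.21]
contact_force: [1.3, -0.1, -3.7]
finger_gap: 27.4
```

Request:
play_rows(
  steps=[
    [[0,0.03,0,0,0,0,0.01],[0,0.016,0,0,0,0,0.01],[0,0,-0.01,0,0,0,0.01],[0,0,-0.01,0,0,0,0.01],[0,0,0,0,0,0,0.01]],
  ],
)

```text
clock: 7.4
eef_pos: [503.5, 136.6, 287.8]
ee_rot: [-1.208, 1.212, 1.208]
contact_force: [0.1, 0.2, -4.5]
finger_gap: 27.4
```

Request:
play_rows(
  steps=[
    [[-0.0007,0.003,-0.01,0,0,0,0.01],[0,0,-0.01,0,0,0,0.01],[0,0,0,0,0,0,0.01],[0,0,0,0,0,0,0.01]],
  ],
)

```text
clock: 7.9
eef_pos: [503.3, 141.4, 269.1]
ee_rot: [-1.209, 1.209, 1.209]
contact_force: [1.1, -0.4, -4.1]
finger_gap: 27.4
```

```bash
python3 wr.py 4; python3 - <<'E'
from inhand import *; from fit import circ
st=get_state();t=np.array(st['eef_pos']);print(t,st['contact_force'])
c=np.load('w4.npz')['c']; fit(c,st,t)
q=c[(np.hypot(c[...,0]-504,c[...,1]-140)<45)&(c[...,2]>163)&(c[...,2]<174)]
print('flange',len(q),q.min(0),q.max(0))
s=snapshot('scene'); cs=cloud(s); fit(cs,st,t); cv2.imwrite('pics/s4c.png',cv2.resize(s['pixels'][120:260,320:460],None,fx=4,fy=4))
E
```

```text
7.9 [503.32659755 141.4077182  269.07340015] [ 1.11399537 -0.38959083 -4.07627417] 0.0049969079349443234 [-0.59  0.19  0.26  1.79 -0.05  1.16  1.26]
[503.40145359 141.45511238 269.22723163] [-0.28798941  0.37156626 -4.58923669]
n 582 463
at z-30: x0,y0 [ 1.36 -0.16] tilt [-0.0058 -0.0035] res 0.23 foot rel TCP 1.55 -0.05 foot minz [-60.58956768 -58.64325948]
flange 770 [479.90689332 115.04648577 164.65724915] [512.97602248 163.22027671 170.9383053 ]
n 53 112
at z-30: x0,y0 [ 0.23 -0.99] tilt [ 0.0055 -0.    ] res 0.75 foot rel TCP 0.05 -0.98 foot minz [-61.01916333 -59.49662721]
```

View pics/w4.png

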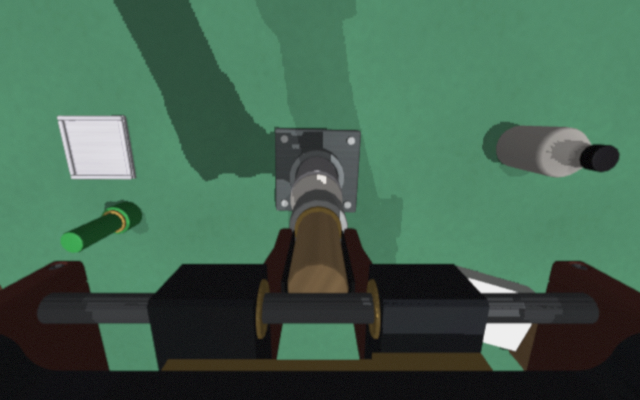

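View pics/s4c.png

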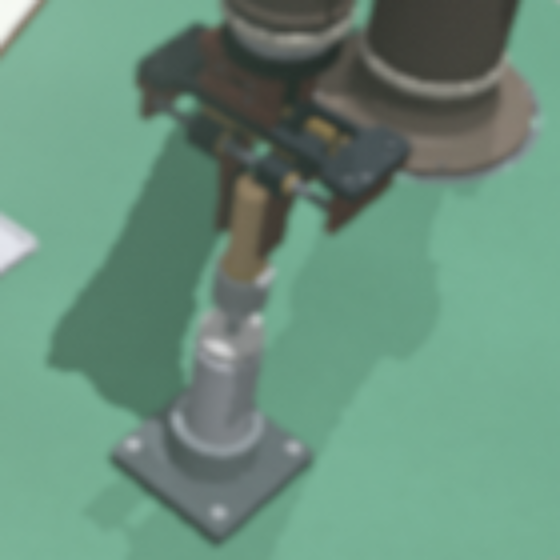

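The foot needs a (-0.6,-2.0) mm correction. I'll apply it, then lower slowly while watching the force.

Request:
play_rows(
  steps=[
    [[-0.0006,-0.002,0,0,0,0,0.01],[0,0,-0.008,0,0,0,0.01],[0,0,-0.007,0,0,0,0.01],[0,0,0,0,0,0,0.01],[0,0,0,0,0,0,0.01]],
  ],
)

```text
clock: 8.62
eef_pos: [502.7, 139.5, 253.9]
ee_rot: [-1.209, 1.209, 1.209]
contact_force: [0.1, 0.4, -4.2]
finger_gap: 27.8
```

Next comes the engagement over the cone and stub.

Request:
play_rows(
  steps=[
    [[0,0,-0.003,0,0,0,0.01],[0,0,-0.003,0,0,0,0.01],[0,0,-0.002,0,0,0,0.01],[0,0,0,0,0,0,0.01]],
  ],
)

```text
clock: 9.12
eef_pos: [502.5, 139.4, 245.8]
ee_rot: [-1.209, 1.209, 1.209]
contact_force: [0.1, 0.0, -3.1]
finger_gap: 27.2
```

Request:
play_rows(
  steps=[
    [[0,0,-0.003,0,0,0,0.01],[0,0,-0.002,0,0,0,0.01],[0,0,-0.002,0,0,0,0.01],[0,0,0,0,0,0,0.01]],
  ],
)

```text
clock: 9.62
eef_pos: [502.5, 139.4, 238.8]
ee_rot: [-1.209, 1.209, 1.21]
contact_force: [-0.8, 0.3, -3.9]
finger_gap: 27.7
```

Request:
play_rows(
  steps=[
    [[0,0,-0.002,0,0,0,0.01],[0,0,-0.002,0,0,0,0.01],[0,0,-0.001,0,0,0,0.01],[0,0,0,0,0,0,0.01]],
  ],
)

```text
clock: 10.12
eef_pos: [502.6, 139.4, 233.9]
ee_rot: [-1.209, 1.209, 1.209]
contact_force: [0.1, 0.8, -2.9]
finger_gap: 27.5
```

Request:
play_rows(
  steps=[
    [[0,0,-0.001,0,0,0,0.01],[0,0,-0.001,0,0,0,0.01],[0,0,0,0,0,0,0.01]],
  ],
)

```text
clock: 10.5
eef_pos: [502.6, 139.4, 231.9]
ee_rot: [-1.209, 1.209, 1.209]
contact_force: [1.4, -0.3, -3.5]
finger_gap: 27.4
```

Request:
play_rows(
  steps=[
    [[0,0,-0.001,0,0,0,0.01],[0,0,-0.001,0,0,0,0.01],[0,0,0,0,0,0,0.01]],
  ],
)

```text
clock: 10.88
eef_pos: [502.8, 139.5, 230.2]
ee_rot: [-1.209, 1.209, 1.209]
contact_force: [-0.6, -0.2, -0.6]
finger_gap: 27.1
```

Contact is at TCP z≈231, with about 3.5 N of push. I'll press on in small steps.

Request:
play_rows(
  steps=[
    [[0,0,-0.001,0,0,0,0.01],[0,0,-0.001,0,0,0,0.01],[0,0,-0.001,0,0,0,0.01],[0,0,0,0,0,0,0.01]],
  ],
)

```text
clock: 11.38
eef_pos: [502.8, 139.5, 227.1]
ee_rot: [-1.209, 1.209, 1.209]
contact_force: [-0.0, -0.1, 1.3]
finger_gap: 27.4
```

Request:
play_rows(
  steps=[
    [[0,0,-0.001,0,0,0,0.01],[0,0,-0.001,0,0,0,0.01],[0,0,-0.001,0,0,0,0.01],[0,0,0,0,0,0,0.01]],
  ],
)

```text
clock: 11.88
eef_pos: [502.7, 139.5, 224.0]
ee_rot: [-1.209, 1.209, 1.209]
contact_force: [0.6, 0.5, 2.8]
finger_gap: 27.4
```

Request:
play_rows(
  steps=[
    [[0,0,-0.001,0,0,0,0.01],[0,0,-0.001,0,0,0,0.01],[0,0,-0.001,0,0,0,0.01],[0,0,0,0,0,0,0.01]],
  ],
)

```text
clock: 12.38
eef_pos: [502.8, 139.5, 221.0]
ee_rot: [-1.209, 1.209, 1.209]
contact_force: [-0.5, 0.0, 3.8]
finger_gap: 27.4
```

Request:
play_rows(
  steps=[
    [[0,0,-0.001,0,0,0,0.01],[0,0,-0.001,0,0,0,0.01],[0,0,-0.001,0,0,0,0.01],[0,0,0,0,0,0,0.01]],
  ],
)

```text
clock: 12.88
eef_pos: [502.8, 139.5, 218.2]
ee_rot: [-1.209, 1.209, 1.209]
contact_force: [-0.6, 0.6, 5.2]
finger_gap: 27.8
```

Request:
play_rows(
  steps=[
    [[0,0,-0.001,0,0,0,0.01],[0,0,-0.001,0,0,0,0.01],[0,0,0,0,0,0,0.01]],
  ],
)

```text
clock: 13.25
eef_pos: [502.9, 139.6, 216.3]
ee_rot: [-1.209, 1.208, 1.209]
contact_force: [-0.5, 0.2, 6.5]
finger_gap: 27.5
```

Request:
play_rows(
  steps=[
    [[0,0,-0.001,0,0,0,0.01],[0,0,-0.001,0,0,0,0.01],[0,0,0,0,0,0,0.01]],
  ],
)

```text
clock: 13.62
eef_pos: [502.0, 139.3, 213.4]
ee_rot: [-1.209, 1.21, 1.21]
contact_force: [-0.6, 0.0, 3.5]
finger_gap: 27.2
```

Request:
play_rows(
  steps=[
    [[0,0,-0.001,0,0,0,0.01],[0,0,-0.001,0,0,0,0.01],[0,0,0,0,0,0,0.01]],
  ],
)

```text
clock: 14.0
eef_pos: [502.2, 139.4, 212.0]
ee_rot: [-1.209, 1.21, 1.21]
contact_force: [-1.1, -0.1, 5.7]
finger_gap: 27.8
```

The push fell by about 3 N (10.7 to 7.7 N), then rose again with the roller's spring slope, which is what the snap should look like. I'll check by eye and depth before lifting off.

```bash
python3 wr.py 5; python3 - <<'E'
from h import *
im=cv2.imread('pics/w5.png'); cv2.imwrite('pics/w5c.png',cv2.resize(im[130:290,240:400],None,fx=3.5,fy=3.5))
s=snapshot('scene'); cv2.imwrite('pics/s5c.png',cv2.resize(s['pixels'][140:260,320:440],None,fx=4,fy=4))
c=np.load('w5.npz')['c']
m=(np.hypot(c[...,0]-504,c[...,1]-140)<30)&(c[...,2]>125)&(c[...,2]<165)
q=c[m]; print(np.histogram(q[:,2],np.arange(125,166,2)))
E
```

```text
14.0 [502.21241003 139.37559598 211.97307629] [-1.05798986 -0.14711928  5.71422386] 0.001732229826180578 [-0.57  0.24  0.25  1.87 -0.07  1.03  1.28]
(array([ 19,  21,  23,  25,  21,  20,  19,  33,  24,  49, 120,  76, 359,
        21,  32,  27,  25,  31,  26,  33]), array([125, 127, 129, 131, 133, 135, 137, 139, 141, 143, 145, 147, 149,
       151, 153, 155, 157, 159, 161, 163, 165]))
```

View pics/w5c.png

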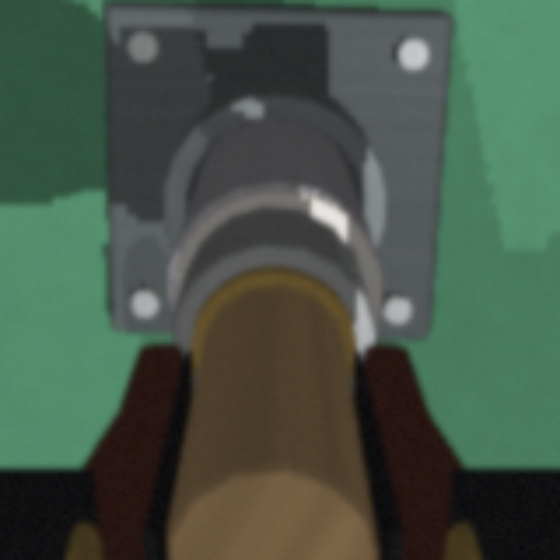

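View pics/s5c.png

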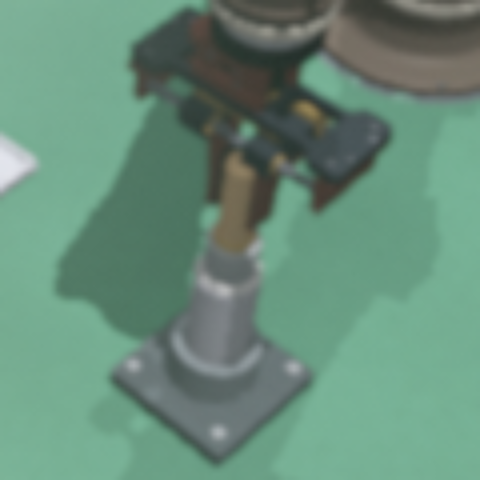

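The sleeve sits on the flange, and the flange (z≈150) is directly on the roller's rim (z≈146), about 4 mm above it, so the cover is home. I'll add a slight press and hold, then lift straight off.

Request:
play_rows(
  steps=[
    [[0,0,-0.001,0,0,0,0.01],[0,0,-0.001,0,0,0,0.01],[0,0,0,0,0,0,0.01],[0,0,0,0,0,0,0.01]],
  ],
)

```text
clock: 14.6
eef_pos: [502.2, 139.4, 210.2]
ee_rot: [-1.209, 1.21, 1.21]
contact_force: [-3.2, 0.5, 7.2]
finger_gap: 27.3
```

Request:
play_rows(
  steps=[
    [[0,0,0.004,0,0,0,0.01],[0,0,0.004,0,0,0,0.01],[0,0,0.004,0,0,0,0.01],[0,0,0.005,0,0,0,0.01],[0,0,0.005,0,0,0,0.01]],
  ],
)

```text
clock: 15.22
eef_pos: [502.5, 139.3, 232.2]
ee_rot: [-1.209, 1.209, 1.209]
contact_force: [0.2, 0.3, -3.4]
finger_gap: 27.3
```

Request:
play_rows(
  steps=[
    [[0,0,0.006,0,0,0,0.01],[0,0,0.01,0,0,0,0.01],[0,0,0.02,0,0,0,0.01],[0,0,0.02,0,0,0,0.01],[0,0,0,0,0,0,0.01]],
  ],
)

```text
clock: 15.85
eef_pos: [503.5, 139.7, 289.7]
ee_rot: [-1.21, 1.206, 1.208]
contact_force: [-0.4, -0.0, -3.8]
finger_gap: 27.2
```

```bash
python3 wr.py 6; python3 - <<'E'
from inhand import *
st=get_state();t=np.array(st['eef_pos'])
c=np.load('w6.npz')['c']; fit(c,st,t)
q=c[(np.hypot(c[...,0]-504,c[...,1]-140)<32)&(c[...,2]>125)&(c[...,2]<190)]
print(np.histogram(q[:,2],np.arange(141,190,3)))
f=q[(q[:,2]>155)&(q[:,2]<163)];A=np.c_[f[:,:2]-f[:,:2].mean(0),np.ones(len(f))]; print('flange',len(f),f.min(0),f.max(0),np.linalg.lstsq(A,f[:,2],rcond=None)[0])
im=cv2.imread('pics/w6.png'); cv2.imwrite('pics/w6c.png',cv2.resize(im[130:290,240:400],None,fx=3.5,fy=3.5))
s=snapshot('scene'); cv2.imwrite('pics/s6c.png',cv2.resize(s['pixels'][140:260,320:440],None,fx=4,fy=4))
E
```

```text
15.85 [503.51812296 139.67091355 289.71892543] [-3.75867143e-01 -3.47104223e-03 -3.82234778e+00] 0.04276591753136005 [-0.59  0.18  0.26  1.77 -0.05  1.2   1.26]
n 590 441
at z-30: x0,y0 [2.12 0.09] tilt [-0.01   -0.0044] res 0.28 foot rel TCP 2.44 0.24 foot minz [-58.9997853  -57.42473735]
(array([ 15,  16,  14,  23,  95, 638, 281,   9,   6,   3,   4,   0,   0,
         0,   0,   0]), array([141, 144, 147, 150, 153, 156, 159, 162, 165, 168, 171, 174, 177,
       180, 183, 186, 189]))
flange 946 [478.92382156 114.60052556 155.03230108] [513.19384948 164.06067206 162.9824735 ] [1.13603140e-02 2.23269270e-03 1.58593838e+02]
```

View pics/w6c.png

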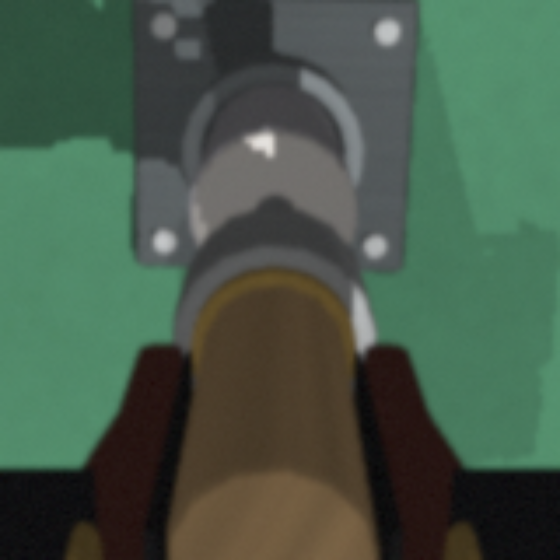

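View pics/s6c.png

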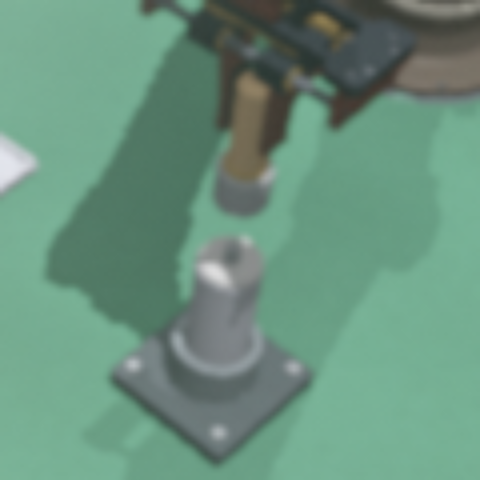

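The flange reads z=158.6, about 4 mm above the 154 mm rim and level, and the tool is clear of the stub. Now back to the tray.

Request:
play_rows(
  steps=[
    [[-0.005,-0.03,0.02,0,0,0,0.01],[-0.007,-0.06,0,0,0,0,0.01],[-0.007,-0.06,0,0,0,0,0.01],[-0.007,-0.06,0,0,0,0,0.01],[-0.006,-0.06,-0.02,0,0,0,0.01]],
  ],
)

```text
clock: 16.58
eef_pos: [470.6, -131.6, 288.5]
ee_rot: [-1.21, 1.207, 1.208]
contact_force: [1.4, 0.8, -3.8]
finger_gap: 27.5
```

Request:
play_rows(
  steps=[
    [[0,-0.04,-0.04,0,0,0,0.01],[0,-0.01,-0.04,0,0,0,0.01],[0,0,-0.04,0,0,0,0.01],[0,0,0,0,0,0,0.01],[0,0,0,0,0,0,0.01]],
  ],
)

```text
clock: 17.2
eef_pos: [471.2, -179.7, 169.2]
ee_rot: [-1.21, 1.209, 1.209]
contact_force: [0.9, 0.0, -3.3]
finger_gap: 27.2
```

```bash
python3 wr.py 7; python3 - <<'E'
from inhand import *
st=get_state();t=np.array(st['eef_pos'])
c=np.load('w7.npz')['c']; fit(c,st,t)
m=(np.hypot(c[...,0]-471,c[...,1]+179)<70)
q=c[m&(c[...,2]>9)&(c[...,2]<16)]; print('rim',len(q),q.min(0),q.max(0))
E
```

```text
17.2 [ 471.21817689 -179.72097343  169.18556695] [ 0.90598888  0.01339614 -3.34952342] 0.020580052829796597 [-0.15  0.28  0.5   1.97 -0.17  0.93  2.01]
n 583 473
at z-30: x0,y0 [ 0.99 -0.04] tilt [-0.0058 -0.0026] res 0.22 foot rel TCP 1.18 0.04 foot minz [-60.43792234 -58.68313533]
rim 1224 [ 426.7653711  -223.91955519    9.00672294] [ 515.06797491 -133.78954078   14.92929231]
```

View pics/w7.png

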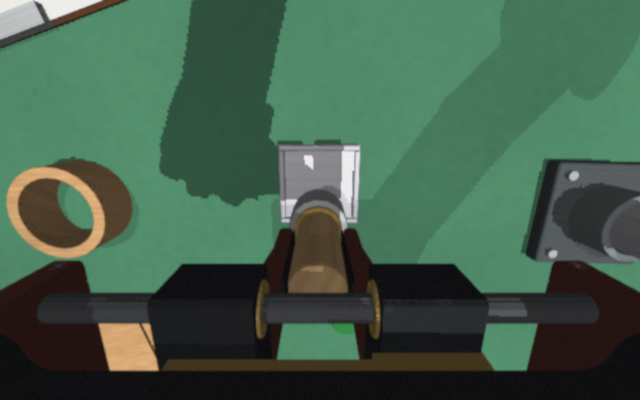

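The tool is over the tray centre, which is at (318,182) in the wrist view: the foot is at (472.4,-179.7) and the tray at (471,-178.9). Lowering.

Request:
play_rows(
  steps=[
    [[0,0,-0.03,0,0,0,0.01],[0,0,-0.03,0,0,0,0.01],[0,0,-0.02,0,0,0,0.01],[0,0,-0.01,0,0,0,0.01],[0,0,0,0,0,0,0.01]],
  ],
)

```text
clock: 17.88
eef_pos: [471.3, -179.6, 78.9]
ee_rot: [-1.21, 1.208, 1.209]
contact_force: [-1.2, 0.4, -3.8]
finger_gap: 27.6
```

Request:
play_rows(
  steps=[
    [[0,0,-0.003,0,0,0,0.01],[0,0,-0.002,0,0,0,0.01],[0,0,-0.002,0,0,0,0.01],[0,0,0,0,0,0,0.01]],
  ],
)

```text
clock: 18.38
eef_pos: [470.7, -179.5, 71.3]
ee_rot: [-1.209, 1.209, 1.21]
contact_force: [0.5, -0.2, -3.0]
finger_gap: 27.7
```

Request:
play_rows(
  steps=[
    [[0,0,-0.001,0,0,0,0.01],[0,0,-0.001,0,0,0,0.01],[0,0,0,0,0,0,0.01]],
  ],
)

```text
clock: 18.75
eef_pos: [470.6, -179.6, 69.2]
ee_rot: [-1.209, 1.209, 1.21]
contact_force: [0.6, 0.6, -4.5]
finger_gap: 27.8
```

Request:
play_rows(
  steps=[
    [[0,0,-0.001,0,0,0,0.01],[0,0,0,0,0,0,0.01]],
  ],
)

```text
clock: 19.0
eef_pos: [470.9, -179.6, 68.8]
ee_rot: [-1.209, 1.209, 1.209]
contact_force: [-1.9, 0.2, 4.7]
finger_gap: 27.7
```

Request:
play_rows(
  steps=[
    [[0,0,-0.0005,0,0,0,0.01],[0,0,0,0,0,0,0.01]],
  ],
)

```text
clock: 19.25
eef_pos: [471.0, -179.7, 68.8]
ee_rot: [-1.209, 1.208, 1.209]
contact_force: [-4.0, 1.4, 12.0]
finger_gap: 27.5
```

The foot is firmly on the tray floor. I'll relax the press slightly and open.

Request:
play_rows(
  steps=[
    [[0,0,0.0013,0,0,0,0.01],[0,0,0,0,0,0,0.03],[0,0,0,0,0,0,0.05],[0,0,0,0,0,0,0.0878],[0,0,0,0,0,0,0.0878]],
  ],
)

```text
clock: 19.88
eef_pos: [470.7, -179.6, 69.1]
ee_rot: [-1.209, 1.209, 1.209]
contact_force: [-0.3, 0.5, 0.1]
finger_gap: 56.6
```

Request:
play_rows(
  steps=[
    [[0,0,0,0,0,0,0.0878],[0,0,0,0,0,0,0.0878],[0,0,0,0,0,0,0.0878],[0,0,0,0,0,0,0.0878],[0,0,0,0,0,0,0.0878]],
  ],
)

```text
clock: 20.5
eef_pos: [470.7, -179.6, 69.1]
ee_rot: [-1.209, 1.209, 1.209]
contact_force: [0.3, 0.1, -0.3]
finger_gap: 87.9
```

Request:
play_rows(
  steps=[
    [[0,0,0.02,0,0,0,0.0878],[0,0,0.04,0,0,0,0.0878],[0,0,0.05,0,0,0,0.0878],[0,0,0.05,0,0,0,0.0878],[0,0,0.05,0,0,0,0.0878]],
  ],
)

```text
clock: 21.12
eef_pos: [470.4, -179.6, 280.8]
ee_rot: [-1.209, 1.209, 1.209]
contact_force: [1.1, -0.1, -0.5]
finger_gap: 87.8
```

Request:
play_rows(
  steps=[
    [[-0.03,0,0.02,0,0,0,0.0878],[-0.03,0,0.02,0,0,0,0.0878],[0,0,0,0,0,0,0.0878],[0,0,0,0,0,0,0.0878],[0,0,0,0,0,0,0.0878]],
  ],
)

```text
clock: 21.75
eef_pos: [411.1, -179.3, 318.3]
ee_rot: [-1.209, 1.21, 1.211]
contact_force: [-0.8, -0.0, -0.5]
finger_gap: 87.7
```

```bash
python3 wr.py 8; python3 - <<'E'
from h import *; from fit import circ
d0=np.load('scene0.npz')['c']
s=snapshot('scene'); c=cloud(s); cv2.imwrite('pics/s8c.png',cv2.resize(s['pixels'][120:300,230:480],None,fx=3,fy=3))
w=np.load('w8.npz')['c']
for nm,x,y,lo,hi in [('carton',729,-14,55,66),('bottle',468,431,120,145),('tape',492,-423,44,53),('flange',504,140,150,164)]:
    r=[]
    for C in (d0,c):
        m=(np.hypot(C[...,0]-x,C[...,1]-y)<70)&(C[...,2]>lo)&(C[...,2]<hi); r.append(C[m].mean(0).round(1))
    print(nm,r)
m=(np.hypot(w[...,0]-472,w[...,1]+180)<60)
q=w[m&(w[...,2]>114)&(w[...,2]<125)]; print('tooltop',len(q),q.mean(0),circ(cv2.convexHull(q[:,:2].astype(np.float32)).reshape(-1,2)))
q=w[m&(w[...,2]>36)&(w[...,2]<42)]; print('sleeve',len(q),q.mean(0),((q.min(0)+q.max(0))/2))
E
```

```text
21.75 [ 411.11964807 -179.26105092  318.31185797] [-0.82430267 -0.04671725 -0.53779424] 0.0035516532575683856 [-0.22  0.    0.54  1.88 -0.    1.26  1.89]
carton [array([731. , -13.7,  59.2]), array([730.8, -14. ,  59.2])]
bottle [array([471.4, 432.2, 135.6]), array([471.4, 432.2, 136.1])]
tape [array([ 494.4, -443.6,   47. ]), array([ 491.7, -443.1,   47.2])]
flange [array([517.1, 147.1, 154.2]), array([507.7, 141.5, 156.7])]
tooltop 314 [ 471.14787109 -179.74674675  118.40909637] (array([ 471.86233164, -179.65311298]), np.float64(13.319242546319504))
sleeve 156 [ 463.85364723 -179.57071876   40.29818468] [ 468.16473535 -179.76558197   39.14351058]
```

View pics/w8.png

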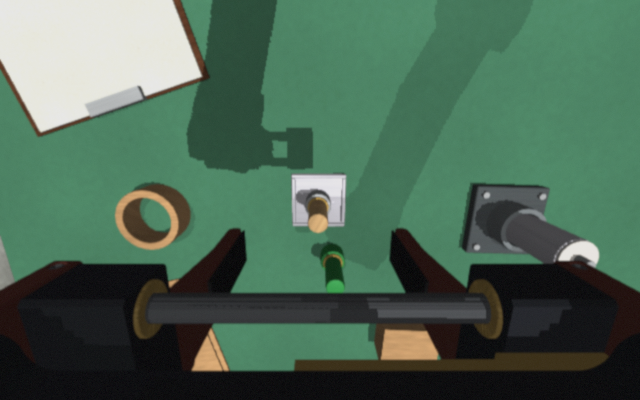

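View pics/s8c.png

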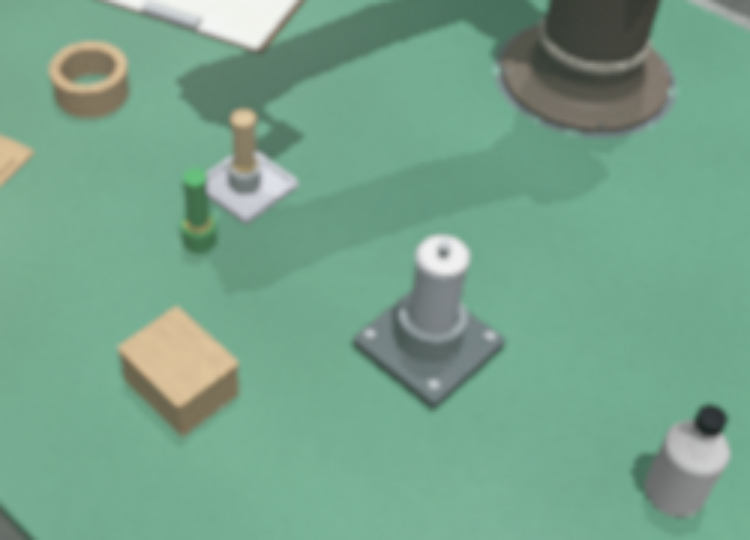

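The tool stands upright in its tray at (318,213) in the wrist view. The cover is flush on the roller, and the bystanders have not moved. Handing in.

```bash
python3 -c "
from rig import close_job
print(close_job())"
```

```text
the job is handed in; nothing more can be done
None
```

The cover is pressed home in the roller, and the tool is back upright in its tray. I handed the job in at about 22 s; no verdict was reported.

- **Pressing:** I fitted the sleeve over the stub and pressed straight down in 1 mm steps. The wrist force peaked at about 11 to 12 N, allowing for the tool's weight. The push then dropped by about 3 N, as expected for the snap. That force is read only at the end of each move, so brief peaks between readings were not seen.
- **Cover:** After lifting off, the wrist camera put the flange at z = 158.6 mm. That is 4.6 mm above the nominal 154 mm rim, against 4 mm when flush and a 5.5 mm limit. The measured tilt was about 0.01 rad. While still pressed, flange and rim read about 4 mm apart.
- **Tool:** It stands upright within about 1 mm of the tray's centre, with its top at z = 118 mm. The gripper is open and clear.
- **Other things:** The carton and bottle read unmoved. The tape's reading shifted by about 3 mm, though the arm never went near it. I take that as measurement noise, because the tape was partly cut off by the measuring window.
- **Disagreement between cameras:** The scene camera differed from the wrist camera by 1 to 2 mm on the tool's position in the hand. I used the wrist camera's value.

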